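Line up the test blocks in their carrier and latch the keeper bar

TASK

Put the three loose steel test blocks into the three bays of the carrier, one block to a bay, lying flat, lengthwise and pushed fully home against the back fence so that they make one even row. Then swing the raised keeper bar down in front of them until it rests right down in its catch, and let go. Leave the oil bottle, the round weight and the loupe standing where they are.

Things in the scene. Friction and masses are not known exactly. Their poses are not given: they have to be found in the camera images.
- carrier: dark grey block carrier, fixed to the bench. Its x runs from the open front (robot side) to the back fence, y to the hinge, z up; origin at bench level. Flat bed: x -130 to 85, y -114 to 166 mm, top 20 mm above the bench. Steel fence: flat front face at x = 65 mm, 24 mm above the bed. Three bays in front of it at y = -58, 0, 58 mm, open to the front
- bay0 (a point): bay at the catch end (carrier y = -58 mm): point on the bed where a seated block's origin lies (centred, flat on the fence), carrier x = 40 mm; axes as the carrier's. The bays are 38 mm wide between ribs 20 mm wide and 12 mm high that run only 20 mm forward from the fence (x 45 to 65 mm): the front 30 mm of a seated block stands clear
- bay1 (a point): the same point of the middle bay (carrier y = 0)
- bay2 (a point): the same point of the bay at the hinge end (carrier y = 58 mm)
- catch (a point): the catch: a small dark fork, open at the top, at carrier x = 6, y = -98 mm; two prongs 18 mm high over the bed with the bar's slot between; this point is where the closed bar's centre line lies, 32 mm over the bench
- block0: one of three identical loose ground-steel test blocks, 50 x 30 x 16 mm (its own x, y, z), 0.13 to 0.27 kg, three tiny dents on top; origin at the centre of its underside. Starts flat on the front of the carrier's bed, or (one of them) on the bench beyond the catch, its x within 0.7 rad of the carrier's
- block1: one of three identical loose ground-steel test blocks, 50 x 30 x 16 mm (its own x, y, z), 0.13 to 0.27 kg, three tiny dents on top; origin at the centre of its underside. Starts flat on the front of the carrier's bed, or (one of them) on the bench beyond the catch, its x within 0.7 rad of the carrier's
- block2: one of three identical loose ground-steel test blocks, 50 x 30 x 16 mm (its own x, y, z), 0.13 to 0.27 kg, three tiny dents on top; origin at the centre of its underside. Starts flat on the front of the carrier's bed, or (one of them) on the bench beyond the catch, its x within 0.7 rad of the carrier's
- keeper (a joint): angle of the keeper bar, rad: 0 = closed, level in the catch (hard stop), 1.57 = upright, more = leaning outwards; starts 1.5 to 2.1. A friction hinge (0.2 N m) holds it where it is left. Aluminium bar, 10 mm thick (carrier x), 12 mm deep, 267 mm long. Closed it lies 6 to 18 mm over the bed and 4 mm in front of seated blocks; a block sticking out further stops it
- keeper_hinge (a point): hinge axis of the keeper bar, parallel to the carrier's x, at carrier x = 6, y = 140 mm, 32 mm over the bench, between two cheeks 26 mm high over the bed
- keeper_knob (a point): middle of the round brass grip pin at the bar's free end: 14 mm thick, 40 mm long, standing out towards the carrier's -x, parallel to the hinge axis, 257 mm from it. At joint angle a: carrier x = -19, y = 140 - 257 cos(a), height over the bench 32 + 257 sin(a) mm. Closed, it is 12 mm over bed level, beside the catch
- oil: bystander: amber oil bottle, 44 mm diameter, 100 mm tall, on the bench beyond the hinge end; origin at the centre of its underside
- weight: bystander: round steel weight with a neck, 60 mm diameter, 52 mm tall, on the bench beyond the catch end; origin at the centre of its underside
- loupe: bystander: grey plastic loupe, 40 mm diameter, 46 mm tall, on the bench behind the fence; origin at the centre of its underside

How it is judged:
On the way, in this order (a step that is already met when the one before it is completed fails the run):
1. all three blocks are home in their bays while the keeper bar is still open (((x of block0 in the frame of bay0 between -0.0035 and 0.003 m and y of block0 in the frame of bay0 between -0.006 and 0.006 m and z of block0 in the frame of bay0 below 0.004 m) or (x of block0 in the frame of bay1 between -0.0035 and 0.003 m and y of block0 in the frame of bay1 between -0.006 and 0.006 m and z of block0 in the frame of bay1 below 0.004 m) or (x of block0 in the frame of bay2 between -0.0035 and 0.003 m and y of block0 in the frame of bay2 between -0.006 and 0.006 m and z of block0 in the frame of bay2 below 0.004 m)) and angle between the x axis of each of block0, block1, block2 and the x axis of carrier, either way round below 0.1 rad and angle between each of block0, block1, block2's own z axis and vertical below 0.06 rad and ((x of block1 in the frame of bay0 between -0.0035 and 0.003 m and y of block1 in the frame of bay0 between -0.006 and 0.006 m and z of block1 in the frame of bay0 below 0.004 m) or (x of block1 in the frame of bay1 between -0.0035 and 0.003 m and y of block1 in the frame of bay1 between -0.006 and 0.006 m and z of block1 in the frame of bay1 below 0.004 m) or (x of block1 in the frame of bay2 between -0.0035 and 0.003 m and y of block1 in the frame of bay2 between -0.006 and 0.006 m and z of block1 in the frame of bay2 below 0.004 m)) and ((x of block2 in the frame of bay0 between -0.0035 and 0.003 m and y of block2 in the frame of bay0 between -0.006 and 0.006 m and z of block2 in the frame of bay0 below 0.004 m) or (x of block2 in the frame of bay1 between -0.0035 and 0.003 m and y of block2 in the frame of bay1 between -0.006 and 0.006 m and z of block2 in the frame of bay1 below 0.004 m) or (x of block2 in the frame of bay2 between -0.0035 and 0.003 m and y of block2 in the frame of bay2 between -0.006 and 0.006 m and z of block2 in the frame of bay2 below 0.004 m)) and value of joint keeper above 0.3 rad), for 0.2 s.
2. the keeper bar is down in its catch (value of joint keeper below 0.03 rad), for 0.2 s.
At the end, for the whole second after the job is handed in: Each block at rest and flat in its own bay, within 3.5 mm of the fence, 6 mm of the bay's middle and 0.1 rad of square; keeper bar in its catch (within 0.03 rad of its stop); oil bottle, weight and loupe upright within 20 mm of where they were (((x of block0 in the frame of bay0 between -0.0035 and 0.003 m and y of block0 in the frame of bay0 between -0.006 and 0.006 m and z of block0 in the frame of bay0 below 0.004 m) or (x of block0 in the frame of bay1 between -0.0035 and 0.003 m and y of block0 in the frame of bay1 between -0.006 and 0.006 m and z of block0 in the frame of bay1 below 0.004 m) or (x of block0 in the frame of bay2 between -0.0035 and 0.003 m and y of block0 in the frame of bay2 between -0.006 and 0.006 m and z of block0 in the frame of bay2 below 0.004 m)) and angle between the x axis of each of block0, block1, block2 and the x axis of carrier, either way round below 0.1 rad and angle between each of block0, block1, block2's own z axis and vertical below 0.06 rad and ((x of block1 in the frame of bay0 between -0.0035 and 0.003 m and y of block1 in the frame of bay0 between -0.006 and 0.006 m and z of block1 in the frame of bay0 below 0.004 m) or (x of block1 in the frame of bay1 between -0.0035 and 0.003 m and y of block1 in the frame of bay1 between -0.006 and 0.006 m and z of block1 in the frame of bay1 below 0.004 m) or (x of block1 in the frame of bay2 between -0.0035 and 0.003 m and y of block1 in the frame of bay2 between -0.006 and 0.006 m and z of block1 in the frame of bay2 below 0.004 m)) and ((x of block2 in the frame of bay0 between -0.0035 and 0.003 m and y of block2 in the frame of bay0 between -0.006 and 0.006 m and z of block2 in the frame of bay0 below 0.004 m) or (x of block2 in the frame of bay1 between -0.0035 and 0.003 m and y of block2 in the frame of bay1 between -0.006 and 0.006 m and z of block2 in the frame of bay1 below 0.004 m) or (x of block2 in the frame of bay2 between -0.0035 and 0.003 m and y of block2 in the frame of bay2 between -0.006 and 0.006 m and z of block2 in the frame of bay2 below 0.004 m)) and linear speed of each of block0, block1, block2 below 0.01 m/s and value of joint keeper below 0.03 rad and distance of each of oil, weight, loupe from where it was at the start of the episode below 0.02 m and angle between each of oil, weight, loupe's own z axis and vertical below 0.1 rad); the robot touches nothing.
It fails at once if the oil bottle is shifted by more than 30 mm or knocked over (distance of oil from where it was at the start of the episode above 0.03 m or angle between oil's own z axis and vertical above 0.3 rad).
It fails at once if the weight is shifted by more than 30 mm or knocked over (distance of weight from where it was at the start of the episode above 0.03 m or angle between weight's own z axis and vertical above 0.3 rad).
It fails at once if the loupe is shifted by more than 30 mm or knocked over (distance of loupe from where it was at the start of the episode above 0.03 m or angle between loupe's own z axis and vertical above 0.3 rad).
It also fails if it takes over 67 s, if anything falls off the work surface, if the arm or the gripper's body presses on something with over 40 N, if the wrist force passes 120 N, or if a joint passes its speed limit or range.

ROBOT

A 6-joint arm with a two-finger parallel gripper is mounted at the origin on the work surface. World frame = base frame: x ahead of the robot, y to its left, z up, the work surface at z = 0. Lengths are in m, angles in rad, forces in N, time in s.
With the tool pointing down it reaches from about 0.3 to 0.825 m from the base axis. Payload 5.4 kg.
Tool frame: the origin (TCP) lies between the finger pads; the fingertips stand 8 mm ahead of it and the grasp point (between the pads) lies 11 mm behind it; z points along the fingers, y is the line along which they close (so a half turn about z gives the same grasp; the last joint's range is limited). The gripper opens to 92 mm and grips with 3 to 60 N. Pads are 20 mm wide; open, the fingers measure 128 mm over their backs; the gripper's body (75 mm by 189 mm) begins 69 mm behind the grasp point.
Start: joints at [1.046, 0.158, 1.597, -0, 1.386, -0.21], TCP at [0.178, 0.547, 0.223] pointing down, gripper open.
Joint ranges: [-2.91, 2.91], [-0.94, 2.29], [0.18, 2.7], [-1.29, 4.43], [0.17, 2.64], [-3, 3]. Speed limits (rad/s): [2.57, 2.57, 3.14, 3.14, 3.14, 3.14].

INTERFACE

Orientations are given as a rotation vector (axis times angle).
In Python, from bench import readout, optics, ctrl gives the robot as it stands. The module is installed in compiled form; this text tells all that it offers.
- The arm moves only by the tool drive_tool, never from a script. Its argument "moves" is a list of rows, each a list of 6 numbers: the shift along the tool's x, y, z in cm, then the turn, a rotation vector about the tool's x, y, z in degrees. A call has 1 to 10 rows; each row shifts and turns the commanded pose from where the row before left it, along the tool's axes as they then stand; what a row does not reach is not made up. A row lasts 1/12 s, in which the tool goes at most 41.7 mm and 7.16 degrees, less where a joint would pass 70% of its speed; a pose out of reach is approached as far as the arm can. A call with a gripper value outside its range is refused whole. "grip" is the finger opening in cm, from 0 to 9.19, set as the call begins (left out, the last holds). The fingers move at their own pace and stop on an object; "squeeze" is the grip in N (left out, the last holds). Time passes only in rows, so rows that do not move let the fingers close. It gives the time, the measured TCP pose, the force, the opening and the grip force at its end, in the units of the state.
- readout.get_state(): the state, without advancing time (a new reading comes with each control period).
- optics.grab_frame(name): name is "side" or "top"; returns a dict with "color" (400x640x3 uint8, red, green, blue), "depth" (400x640 float32, m along the optical axis (not along the pixel's ray), 0 where there is no reading), "vfov" (degrees; the focal length in pixels is half the picture's height over the tangent of half this angle, whatever the lens; pixels are square), "cx", "cy" (the principal point, pixels), "k1" (the pictures are not rectified: a ray, as slopes to the right and down, at radius r is drawn at 1 + k1 r^2 times it, then the intrinsics apply), "R" (3x3) and "t" (3): a world point X has camera coordinates R X + t. Camera axes: x right, y down, z forward; pixel columns grow to the right and rows downward; lengths in m; the calibration is good to about 2 mm. A picture is of the moment at which its call begins.
- ctrl.finish_job(): hands the job in; it is judged then, once.
The state is a dict: "t": time; "q": joint angles; "dq": joint speeds; "tau": joint torques, N m; "tcp_pos": TCP position; "tcp_rot": TCP orientation; "contact_force": force on the tool from outside, world axes, zero at the start; "wrist_torque": the same for the moment, N m; "gripper_width": finger opening in m; "finger_force": force on a finger pad.
Only numpy, scipy, OpenCV 4.12 (cv2) and the standard library are available. Lean on these libraries where they do the work, as an engineer would, in place of code of your own. Each camera call takes 0.05 s, during which the arm holds its last target. There are 200 camera calls.

## Working session

There is one attempt and no reset: what is moved stays moved. The work goes in short steps, Python scripts to look and compute and a tool call to move; the robot and the scene stay as the last step left them, time stands still between calls to the robot, and variables do not carry over. Pictures are saved under pics/ and viewed, at most 10 in all, crops included, and the job is handed in when it is done.

Besides the shell and the picture viewer there is one more tool, called after "Request:" as name(argument=value, ...), one argument or row to a line, values as JSON. drive_tool: Moves the arm, as the interface text tells. Its arguments: {"type":"object","properties":{"moves":{"type":"array"},"grip":{"type":"number"},"squeeze":{"type":"number"}},"required":["moves"]}

```bash
mkdir -p pics; python3 - <<'E'
from bench import readout, optics
import cv2,numpy as np
s=readout.get_state();print({k:np.round(v,3) for k,v in s.items()})
for n in ("top","side"):
    f=optics.grab_frame(n);cv2.imwrite(f"pics/{n}0.png",f["color"][:,:,::-1]);np.savez(f"{n}0.npz",**f)
    print(n,f["vfov"],f["cx"],f["cy"],f["k1"],np.round(f["R"],3),np.round(f["t"],3), -f["R"].T@f["t"])
E
```

```text
{'t': np.float64(0.0), 'q': array([ 1.046,  0.159,  1.598,  0.   ,  1.386, -0.21 ]), 'dq': array([-0.001,  0.002,  0.002, -0.   ,  0.001,  0.001]), 'tau': array([ 0.0000e+00, -3.8555e+01, -3.2211e+01,  7.0000e-02,  3.8000e-02,
       -0.0000e+00]), 'tcp_pos': array([0.178, 0.546, 0.222]), 'tcp_rot': array([-4.920e-01, -3.102e+00,  3.000e-03]), 'contact_force': array([-0.672,  0.272,  0.031]), 'wrist_torque': array([-0.003, -0.013, -0.003]), 'finger_force': np.float64(0.0), 'gripper_width': np.float64(0.092)}
top 51.87214877105103 319.07055843651466 201.15959943310455 -0.08897918333340778 [[ 0.007 -1.    -0.021]
 [-0.981 -0.003 -0.192]
 [ 0.192  0.022 -0.981]] [0.05  0.605 0.798] [0.44069785 0.03439088 0.89993067]
side 45.653529885983495 312.7504131579375 201.64444807638702 -0.016245745207031224 [[-0.996 -0.083 -0.009]
 [-0.036  0.522 -0.852]
 [ 0.076 -0.849 -0.524]] [0.598 0.063 0.984] [0.52427262 0.85219192 0.57411656]
```

View pics/top0.png

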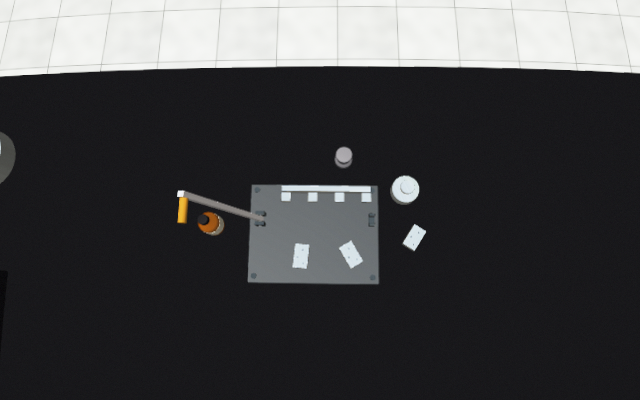

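View pics/side0.png

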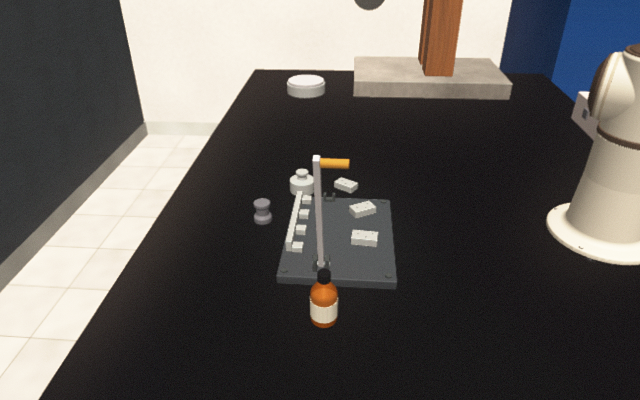

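```bash
cat > h.py <<'E'
import cv2,numpy as np
def K(f):
    F=200/np.tan(np.radians(f["vfov"])/2); return np.array([[F,0,f["cx"]],[0,F,f["cy"]],[0,0,1.]])
def rays(f,px):
    p=np.asarray(px,float).reshape(-1,1,2)
    u=cv2.undistortPoints(p,K(f),np.array([float(f["k1"]),0,0,0])).reshape(-1,2)
    return np.c_[u,np.ones(len(u))]@f["R"], -f["R"].T@f["t"]
def plane(f,px,z):
    d,c=rays(f,px); return (c+d*((z-c[2])/d[:,2])[:,None])
def proj(f,X):
    rv=cv2.Rodrigues(np.asarray(f["R"]))[0]
    return cv2.projectPoints(np.asarray(X,float).reshape(-1,1,3),rv,np.asarray(f["t"],float),K(f),np.array([float(f["k1"]),0,0,0]))[0].reshape(-1,2)
def cloud(f):
    v,u=np.mgrid[0:400,0:640]; d,c=rays(f,np.c_[u.ravel(),v.ravel()])
    return (c+d*np.asarray(f["depth"]).ravel()[:,None]).reshape(400,640,3)
def blobs(m,lo=20,hi=1e9):
    n,l,s,c=cv2.connectedComponentsWithStats(m.astype(np.uint8))
    return [(l==i,s[i],c[i]) for i in range(1,n) if lo<s[i,4]<hi]
def rect(f,m,z):
    P=plane(f,np.argwhere(m)[:,::-1],z)[:,:2]
    c,e=cv2.minAreaRect((P*1000).astype(np.float32))[:2]
    C=np.cov(P.T); w,V=np.linalg.eigh(C); a=V[:,1]*np.sign(V[0,1])
    return P.mean(0)*1000,np.arctan2(a[1],a[0]),np.array(c),np.array(e),np.sqrt(12*w)*1000
E
python3 - <<'E'
from h import *
np.set_printoptions(precision=3,suppress=True)
for n in("top","side"):
    f=dict(np.load(n+"0.npz")); g=f["color"].astype(int); W=cloud(f); mn=g.min(2)
    print(n)
    roi=np.zeros((400,640),bool)
    if n=="top": roi[140:300,150:460]=1
    else: roi[160:290,230:410]=1
    for m,s,c in blobs((mn>110)&roi,15):
        z=np.median(W[m][:,2]); top=m&(abs(W[...,2]-np.percentile(W[m][:,2],70))<.004)
        print(s,c,"z%.4f"%z,"n",top.sum(),*rect(f,top,W[top][:,2].mean()),W[top][:,2].mean())
    if n=="top":
        bed=roi&(abs(W[...,2]-.02)<.006); b=max(blobs(bed),key=lambda b:b[1][4]); print("bed",W[b[0]][:,2].mean(),b[1],rect(f,b[0],.02))
        for y in(190,196,218,256): print(y,g[y,240:390:6].sum(1)//3)
E
```

```text
top
[335 147  17  20 241] [343.154 155.909] z0.0456 n 190 [711.      1.001] -0.4120729879693143 [710.955   0.587] [32.943 32.979] [29.56 30.45] 0.04607674440490907
[392 176  27  27 587] [405.094 188.819] z0.0319 n 326 [ 636.239 -130.159] 0.8972914717013128 [ 638.844 -131.161] [55.621 57.993] [54.763 56.808] 0.03175019141702098
[ 279  185   93   17 1005] [325.723 191.612] z0.0371 n 485 [636.008  37.33 ] 1.5642194156637228 [635.744  40.564] [186.035  13.053] [ 12.308 183.41 ] 0.04390503473453753
[ 177  190  201   93 6816] [293.709 248.544] z0.0204 n 5339 [503.435 102.247] 1.191374214021707 [534.758  67.354] [273.57  190.946] [138.232 246.869] 0.020225092693214583
[403 224  23  27 338] [414.053 236.885] z0.0161 n 309 [ 535.558 -150.61 ] -0.6168916528121053 [ 536.388 -150.817] [29.9   50.291] [29.787 49.573] 0.016328839901524683
bed 0.02003915033912745 [  247   185   132   100 10748] (array([534.536,  68.752]), np.float64(1.5266737091378655), array([543.161,  66.737]), array([278.078, 213.007]), array([203.317, 281.469]))
190 [ 24  25 112  90 113 113 113 187 206 205 202 203 206 208 213 2
[... 642 characters left out ...]
] [36.896 54.144] [35.391 53.884] 0.01495414638251905
[254 198  16  10 114] [261.254 202.412] z0.0449 n 114 [709.572   5.161] -1.284343421230347 [709.273   4.841] [32.554 34.783] [29.072 32.73 ] 0.044976033556101136
[349 200  28  18 334] [362.395 208.653] z0.0343 n 211 [496.098  -8.201] 0.5656833209079102 [496.27   -7.769] [53.748 35.819] [34.71  52.137] 0.03509614700457809
[254 214  17   7  76] [262.184 217.329] z0.0142 n 64 [707.345  15.526] 0.1556468256021482 [707.641  16.566] [34.468 21.989] [19.32  33.683] 0.014658728433768075
[351 229  28  18 416] [364.185 237.555] z0.0343 n 269 [492.468  95.917] -0.07224217517571338 [492.638  96.97 ] [37.646 49.695] [34.932 50.074] 0.03514201871435985
```

```bash
cat > loc.py <<'E'
from h import *
def carrier(f):
    g=f["color"].astype(int).min(2); W=cloud(f); Z=W[...,2]
    # ribs
    m=(g>160)&(abs(Z-.032)<.004); m[:,:270]=0;m[:,380:]=0;m[:186]=0;m[206:]=0
    P=[]
    for b,s,c in blobs(m,20): P.append(plane(f,c[None],.032)[0,:2]*1000); print("rib",s,P[-1])
    return np.array(P)
def blocks(f,zt=(.036,.016)):
    g=f["color"].astype(int).min(2); W=cloud(f); Z=W[...,2]; out=[]
    for z in zt:
        m=(g>160)&(abs(Z-z)<.005); m[:,:240]=0;m[:,440:]=0;m[:205]=0;m[300:]=0
        for b,s,c in blobs(m,150,500): r=rect(f,b,z); out.append(r); print("block",z,r)
    return out
E
python3 - <<'E'
from loc import *
np.set_printoptions(precision=2,suppress=True)
f=dict(np.load("top0.npz")); P=carrier(f); blocks(f); W=cloud(f);g=f["color"].astype(int).min(2)
# fence top
m=(g>160)&(abs(W[...,2]-.044)<.004);m[:,:270]=0;m[:,380:]=0;m[:180]=0;m[200:]=0
for b,s,c in blobs(m,100): print("fence",rect(f,b,.044)); 
# bed corners
bed=(abs(W[...,2]-.02)<.006)&(g>60);bed[:,:246]=0;bed[:,385:]=0;bed[:180]=0
bed=cv2.morphologyEx(bed.astype(np.uint8),cv2.MORPH_CLOSE,np.ones((9,9)))
b=max(blobs(bed),key=lambda b:b[1][4]);Q=plane(f,np.argwhere(b[0])[:,::-1],.02)[:,:2]*1000
print(cv2.minAreaRect(Q.astype(np.float32)))
# knob
h=f["color"].astype(int)
for n in("top","side"):
    f=dict(np.load(n+"0.npz"));h=f["color"].astype(int);W=cloud(f)
    m=(h[...,0]>150)&(h[...,2]<80)&(W[...,2]>.15)
    for b,s,c in blobs(m,20): print("knob",n,s,c,W[b].mean(0)*1000,W[b].min(0)*1000,W[b].max(0)*1000)
f=dict(np.load("side0.npz"));W=cloud(f);print("catch?",W[195:203,322:338,2].max())
E
```

```text
rib [282 192   9   9  76] [621.67 126.19]
rib [308 192  10  10  76] [620.08  68.82]
rib [335 193   9   9  81] [619.76  11.23]
rib [362 193   9   9  78] [619.65 -46.71]
block 0.036 (array([497.35, -12.18]), np.float64(0.5034085586353192), array([497.41, -12.55]), array([47.12, 29.44]), array([29.11, 47.71]))
block 0.036 (array([493.58,  91.4 ]), np.float64(-0.09516713206288555), array([493.86,  91.38]), array([29.11, 48.1 ]), array([29.13, 48.09]))
block 0.016 (array([ 535.43, -150.58]), np.float64(-0.6052326370982292), array([ 535.81, -150.73]), array([29.52, 49.65]), array([29.61, 49.23]))
fence (array([636.26,  37.23]), np.float64(1.5629455648113078), array([635.74,  40.51]), array([ 10.96, 186.  ]), array([ 11.73, 186.83]))
((543.142333984375, 66.86223602294922), (278.00946044921875, 212.46578979492188), 89.81326293945312)
knob top [178 197   9  26 194] [181.8  209.41] [547.48 260.62 284.36] [440.7   34.39 275.07] [567.78 269.25 899.93]
knob side [431   0   9  46 178] [435.36  19.88] [ 253.92 -865.23  254.48] [ 238.57 -883.83  170.45] [524.27 852.19 574.12]
knob side [445   0  17  52 488] [453.24  21.58] [ 193.16 -867.73  249.51] [ 170.86 -886.95  150.05] [524.27 852.19 574.12]
knob side [439  33   5  18  37] [441.7   43.08] [ 221.29 -874.66  176.62] [ 215.69 -883.73  152.38] [ 228.21 -867.19  211.21]
knob side [320 158  29  10 225] [334.32 162.45] [545.73 273.46 280.92] [524.27 260.75 271.68] [565.66 852.19 574.12]
catch? 0.036362287939537996
```

```bash
cat > plan.py <<'E'
import numpy as np
from scipy.spatial.transform import Rotation as Ro
from bench import readout
O=np.array([565.4,40.2]);YAW=-.008
def c2w(x,y): c,s=np.cos(YAW),np.sin(YAW); return O+[c*x-s*y,s*x+c*y]
def pose():
    s=readout.get_state(); R=Ro.from_rotvec(s["tcp_rot"]).as_matrix()
    return s,np.array(s["tcp_pos"])*1000,R
def go(*tgts):
    """each tgt: x,y,z mm world, yaw of block x axis (closing axis = yaw+90deg mod 180)"""
    s,p,R=pose(); print("t%.2f tcp %s tilt %s"%(s["t"],p.round(1),R[:,2].round(4)),"F",np.round(s["contact_force"],1),"w%.4f f%.1f"%(s["gripper_width"],s["finger_force"]))
    for x,y,z,yaw in tgts:
        cy=np.arctan2(R[1,1],R[0,1]); d=(yaw+np.pi/2-cy+np.pi/2)%np.pi-np.pi/2
        R2=Ro.from_rotvec([0,0,d]).as_matrix()@R
        sh=R2.T@(np.array([x,y,z])-p)/10
        print("turn z %.1f deg, then shift cm %s"%(-np.degrees(d),sh.round(2)), "norm %.1f"%np.linalg.norm(sh))
        p=np.array([x,y,z]);R=R2
def blk(c,yaw,off=-11): return c[0]+off*np.cos(yaw),c[1]+off*np.sin(yaw)
E
python3 - <<'E'
from plan import *
from h import *
a=blk((493.6,91.4),-.095)
print([c2w(40-11,y) for y in(-58,0,58)])
go((*a,80,-.095),(*a,30,-.095),(*a,32,-.095))
f=dict(np.load("top0.npz"));W=cloud(f);print("oil",W[223,206:214]*1000)
E
```

```text
[array([593.93507695, -18.03014154]), array([594.399072  ,  39.96800247]), array([594.86306706,  97.96614648])]
t0.10 tcp [177.8 546.3 221.7] tilt [-8.0e-04 -1.5e-03 -1.0e+00] F [ 0.5 -0.6  0.2] w0.0921 f0.0
turn z -12.6 deg, then shift cm [-34.66 -42.26  14.23] norm 56.5
turn z -0.0 deg, then shift cm [-0.    0.01  5.  ] norm 5.0
turn z -0.0 deg, then shift cm [ 0.  -0.  -0.2] norm 0.2
oil [[552.99122282 278.64074765  94.76721175]
 [553.66853589 278.03057097  90.01234573]
 [555.16804215 279.15508271  79.36446532]
 [555.03221692 276.7593672   80.44005098]
 [555.10528136 274.80923081  80.01792892]
 [555.80590615 274.16524082  75.09857927]
 [556.17311015 272.80869592  72.56893565]
 [556.48496134 271.32698844  70.43604587]]
```

Request:
drive_tool(
  moves=[
    [0,0,0,0,0,-6.3],
    [0,0,0,0,0,-6.3],
    [-2,-2.4,0.7,0,0,0],
    [-2,-2.4,0.7,0,0,0],
    [-2,-2.4,0.7,0,0,0],
    [-2,-2.4,0.7,0,0,0],
    [-2,-2.4,0.7,0,0,0],
    [-2,-2.4,0.7,0,0,0],
    [-2,-2.4,0.7,0,0,0],
    [-2,-2.4,0.7,0,0,0],
  ],
  grip=5.0,
)

```text
t: 0.93
tcp_pos: [0.3194, 0.339, 0.1659]
tcp_rot: [-0.149, -3.138, 0.0]
contact_force: [-0.0, 0.1, 0.0]
gripper_width: 0.0499
finger_force: 0.0
```

Request:
drive_tool(
  moves=[
    [-2,-2.4,0.8,0,0,0],
    [-2,-2.4,0.8,0,0,0],
    [-2,-2.4,0.8,0,0,0],
    [-2,-2.4,0.8,0,0,0],
    [-2,-2.4,0.8,0,0,0],
    [-2,-2.4,0.8,0,0,0],
    [-2,-2.4,0.8,0,0,0],
    [-2,-2.4,0.8,0,0,0],
    [-1.4,-1.6,0.8,0,0,0],
    [0,0,0,0,0,0],
  ],
)

```text
t: 1.77
tcp_pos: [0.4735, 0.1139, 0.0932]
tcp_rot: [-0.155, -3.136, 0.002]
contact_force: [-0.1, 0.7, -0.0]
gripper_width: 0.0502
finger_force: 0.0
```

```bash
python3 - <<'E'
from plan import *
a=blk((493.6,91.4),-.095)
go((*a,80,-.095),(*a,30,-.095))
E
```

```text
t1.77 tcp [473.5 113.9  93.2] tilt [-0.0015 -0.001  -1.    ] F [-0.1  0.7 -0. ] w0.0502 f0.0
turn z -0.2 deg, then shift cm [-1.12 -2.04  1.32] norm 2.7
turn z -0.0 deg, then shift cm [-0.01  0.01  5.  ] norm 5.0
```

Request:
drive_tool(
  moves=[
    [-1.1,-2.0,0,0,0,0],
    [0,0,2,0,0,0],
    [0,0,2,0,0,0],
    [0,0,1.2,0,0,0],
    [0,0,0,0,0,0],
    [0,0,0,0,0,0],
  ],
)

```text
t: 2.27
tcp_pos: [0.4807, 0.0966, 0.0422]
tcp_rot: [-0.148, -3.136, -0.0]
contact_force: [0.6, -0.6, 0.5]
gripper_width: 0.05
finger_force: 0.0
```

```bash
python3 - <<'E'
from plan import *
from bench import optics
import cv2
a=blk((493.6,91.4),-.095)
go((*a,30,-.095))
f=optics.grab_frame("side");c=f["color"][170:300,270:430,::-1];cv2.imwrite("pics/a1.png",cv2.resize(c,None,fx=4.5,fy=4.5,interpolation=cv2.INTER_CUBIC))
E
```

```text
t2.27 tcp [480.7  96.6  42.2] tilt [-2.e-03  3.e-04 -1.e+00] F [ 0.6 -0.6  0.5] w0.0500 f0.0
turn z 0.0 deg, then shift cm [-0.24 -0.39  1.22] norm 1.3
```

View pics/a1.png

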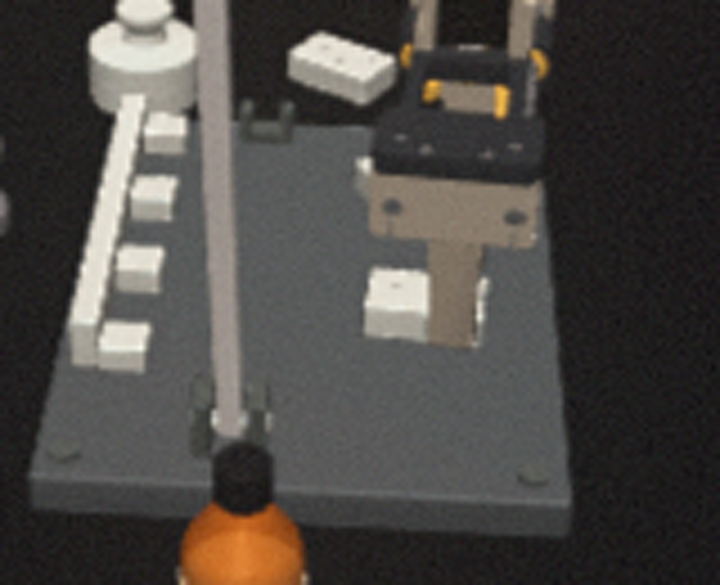

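The picture shows the near finger beside block A (crop px 455,295), block flat at (400,300), and the bar upright clear of the gripper.

Request:
drive_tool(
  moves=[
    [-0.2,-0.4,1.0,0,0,0],
    [0,0,0.2,0,0,0],
    [0,0,0,0,0,0],
  ],
)

```text
t: 2.57
tcp_pos: [0.4831, 0.0916, 0.0303]
tcp_rot: [-0.149, -3.137, 0.0]
contact_force: [-0.5, -0.2, 0.7]
gripper_width: 0.0502
finger_force: 0.0
```

Request:
drive_tool(
  moves=[
    [0,0,0,0,0,0],
    [0,0,0,0,0,0],
    [0,0,0,0,0,0],
    [0,0,0,0,0,0],
    [0,0,0,0,0,0],
    [0,0,0,0,0,0],
  ],
  grip=2.0,
  squeeze=15,
)

```text
t: 3.07
tcp_pos: [0.4835, 0.0918, 0.0309]
tcp_rot: [0.149, 3.138, 0.0]
contact_force: [-0.9, 0.8, 1.4]
gripper_width: 0.0297
finger_force: 15.0
```

```bash
python3 - <<'E'
from plan import *
x=c2w(40-11-12,58)
go((*x,33,YAW),(*x,31,YAW))
E
```

```text
t3.07 tcp [483.5  91.8  30.9] tilt [ 5.e-04  1.e-04 -1.e+00] F [-0.9  0.8  1.4] w0.0297 f15.0
turn z -5.0 deg, then shift cm [-9.93  0.7  -0.21] norm 10.0
turn z -0.0 deg, then shift cm [ 0.  -0.   0.2] norm 0.2
```

Request:
drive_tool(
  moves=[
    [0,0,-0.3,0,0,0],
    [0,0,0,0,0,-5],
    [-2,0.2,0,0,0,0],
    [-2,0.2,0,0,0,0],
    [-2,0.2,0,0,0,0],
    [-2,0.1,0,0,0,0],
    [-1.9,0,0,0,0,0],
    [0,0,0,0,0,0],
    [0,0,0,0,0,0],
  ],
)

```text
t: 3.82
tcp_pos: [0.5824, 0.0979, 0.0333]
tcp_rot: [-0.012, -3.141, 0.0]
contact_force: [-0.6, -0.5, -1.8]
gripper_width: 0.03
finger_force: 15.0
```

```bash
cat > look.py <<'E'
from plan import *
from loc import *
from bench import optics
np.set_printoptions(precision=2,suppress=True)
def see():
    f=dict(optics.grab_frame("top")); g=f["color"].astype(int).min(2); Z=cloud(f)[...,2]
    m=(g>160)&(abs(Z-.036)<.0035); m[:,:250]=0;m[:,380:]=0;m[:186]=0;m[300:]=0
    for b,s,c in blobs(m,60):
        r=rect(f,b,.036); d=r[0]-O; k=np.array([[np.cos(YAW),np.sin(YAW)],[-np.sin(YAW),np.cos(YAW)]])
        print("seen",s,"carrier xy",k@d,"box",k@(r[2]-O),r[3],"yaw",r[1]-YAW)
    return f
E
python3 - <<'E'
from look import *
see()
x=c2w(40-11,58)
go((*x,31,YAW))
E
```

```text
seen [340 241  23  27 308] carrier xy [-67.51 -53.05] box [-67.57 -53.25] [47.15 29.41] yaw 0.49918139667042266
t3.87 tcp [581.4  98.   33. ] tilt [-0. -0. -1.] F [-0.8 -0.6 -3.2] w0.0298 f15.0
turn z 0.0 deg, then shift cm [-1.35  0.01  0.2 ] norm 1.4
```

Request:
drive_tool(
  moves=[
    [0,0,0.2,0,0,0],
    [-0.5,0,0,0,0,0],
    [-0.5,0,0,0,0,0],
    [-0.3,0,0,0,0,0],
    [0,0,0,0,0,0],
  ],
)

```text
t: 4.28
tcp_pos: [0.5957, 0.0979, 0.0315]
tcp_rot: [-0.012, -3.142, -0.0]
contact_force: [0.4, 0.2, -1.3]
gripper_width: 0.0298
finger_force: 15.0
```

Request:
drive_tool(
  moves=[
    [-0.2,0,0,0,0,0],
    [0,0,0,0,0,0],
  ],
)

```text
t: 4.45
tcp_pos: [0.596, 0.098, 0.031]
tcp_rot: [-0.012, -3.138, -0.0]
contact_force: [-4.1, -0.3, -0.3]
gripper_width: 0.03
finger_force: 15.0
```

Request:
drive_tool(
  moves=[
    [-0.2,0,0.1,0,0,0],
    [0,0,0,0,0,0],
  ],
)

```text
t: 4.62
tcp_pos: [0.5967, 0.098, 0.0305]
tcp_rot: [-0.011, -3.134, 0.0]
contact_force: [-11.2, -0.2, 9.3]
gripper_width: 0.0298
finger_force: 15.0
```

Request:
drive_tool(
  moves=[
    [0,0,0,0,0,0],
    [0,0,0,0,0,0],
    [0,0,0,0,0,0],
    [0,0,-2,0,0,0],
    [0,0,-2,0,0,0],
    [0,0,-1,0,0,0],
    [0,0,0,0,0,0],
  ],
  grip=4.2,
)

```text
t: 5.2
tcp_pos: [0.602, 0.0978, 0.0839]
tcp_rot: [0.012, 3.135, -0.0]
contact_force: [0.5, 0.6, 0.2]
gripper_width: 0.0419
finger_force: 0.0
```

```bash
python3 - <<'E'
from look import *
see()
b=blk((497.4,-12.2),.503)
go((*b,80,.503),(*b,30.5,.503))
E
```

```text
seen [293 206  14   9 104] carrier xy [25.22 58.04] box [24.53 55.76] [17.34 27.87] yaw -1.2476533720362135
seen [339 241  24  27 308] carrier xy [-67.64 -52.88] box [-67.56 -53.29] [47.12 29.44] yaw 0.5252263254827654
t5.25 tcp [600.8  97.8  82. ] tilt [ 0. -0. -1.] F [ 0.8 -0.1  1.2] w0.0422 f0.0
turn z -29.3 deg, then shift cm [15.46 -4.65  0.15] norm 16.1
turn z -0.0 deg, then shift cm [0.02 0.   4.95] norm 4.9
```

Request:
drive_tool(
  moves=[
    [0,0,0,0,0,-5.9],
    [0,0,0,0,0,-5.9],
    [0,0,0,0,0,-5.9],
    [0,0,0,0,0,-5.8],
    [0,0,0,0,0,-5.8],
    [3.5,-1.1,0,0,0,0],
    [3.5,-1.1,0,0,0,0],
    [3.5,-1.1,0,0,0,0],
    [3.5,-1.0,0,0,0,0],
    [1.4,-0.4,0,0,0,0],
  ],
  grip=5.0,
)

```text
t: 6.08
tcp_pos: [0.4833, -0.0192, 0.0785]
tcp_rot: [0.78, -3.039, -0.002]
contact_force: [0.0, -0.9, -0.0]
gripper_width: 0.0502
finger_force: 0.0
```

Request:
drive_tool(
  moves=[
    [0,0,0,0,0,0],
    [0,0,1.5,0,0,0],
    [0,0,0,0,0,0],
  ],
)

```text
t: 6.33
tcp_pos: [0.4858, -0.0169, 0.0632]
tcp_rot: [0.781, -3.04, -0.004]
contact_force: [-1.5, -0.5, -0.2]
gripper_width: 0.0501
finger_force: 0.0
```

```bash
python3 - <<'E'
from look import *
f=see()
b=blk((497.4,-12.2),.503)
go((*b,30.5,.503))
cv2.imwrite("pics/a2.png",cv2.resize(f["color"][170:300,240:440,::-1],None,fx=4,fy=4,interpolation=cv2.INTER_CUBIC))
E
```

```text
seen [293 192  14  23 305] carrier xy [40.12 56.34] box [39.87 56.11] [48.25 28.04] yaw -0.005083957544951794
t6.38 tcp [486.2 -16.8  64. ] tilt [-0.  0. -1.] F [ 0.4  0.7 -0. ] w0.0499 f0.0
turn z 0.0 deg, then shift cm [-0.11 -0.15  3.35] norm 3.4
```

View pics/a2.png

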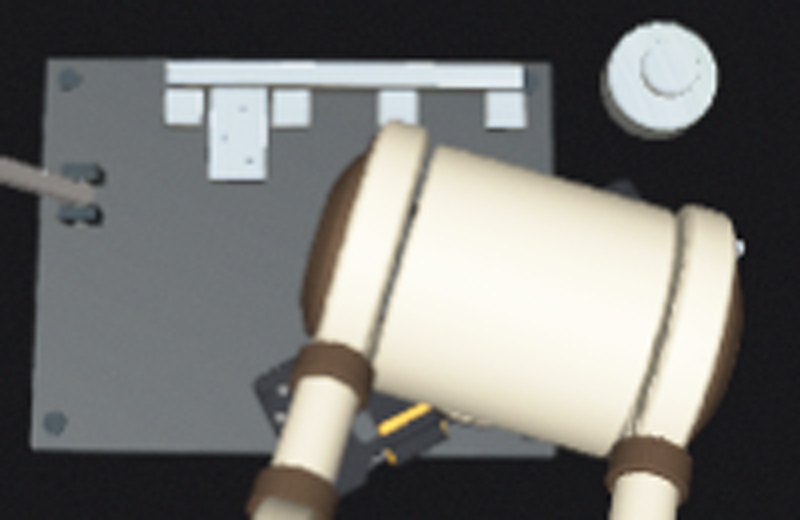

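Block A sits square against the fence between the ribs (crop px 238,135; carrier 40.1, 56.3). Now block B.

Request:
drive_tool(
  moves=[
    [-0.1,-0.1,1.5,0,0,0],
    [0,0,1.3,0,0,0],
    [0,0,0.5,0,0,0],
    [0,0,0,0,0,0],
  ],
)

```text
t: 6.72
tcp_pos: [0.4878, -0.0172, 0.0314]
tcp_rot: [0.784, -3.04, -0.002]
contact_force: [-0.3, -0.2, 0.8]
gripper_width: 0.0497
finger_force: 0.0
```

Request:
drive_tool(
  moves=[
    [0,0,0,0,0,0],
    [0,0,0,0,0,0],
    [0,0,0,0,0,0],
    [0,0,0,0,0,0],
    [0,0,0,0,0,0],
    [0,0,-0.3,0,0,0],
    [0,0,0,0,0,0],
  ],
  grip=2.0,
)

```text
t: 7.3
tcp_pos: [0.4886, -0.0182, 0.0359]
tcp_rot: [-0.783, 3.042, -0.001]
contact_force: [-0.4, 0.6, -1.7]
gripper_width: 0.03
finger_force: 14.9
```

```bash
python3 - <<'E'
from look import *
x=c2w(40-11-30,0);y=c2w(40-11-12,0)
go((*x,34,YAW),(*y,34,YAW))
E
```

```text
t7.30 tcp [488.6 -18.2  35.9] tilt [ 0. -0. -1.] F [-0.4  0.6 -1.7] w0.0300 f14.9
turn z 29.3 deg, then shift cm [-7.53  5.9   0.19] norm 9.6
turn z -0.0 deg, then shift cm [-1.8 -0.   0. ] norm 1.8
```

Request:
drive_tool(
  moves=[
    [0,0,0,0,0,5.9],
    [0,0,0,0,0,5.9],
    [0,0,0,0,0,5.9],
    [0,0,0,0,0,5.8],
    [0,0,0,0,0,5.8],
    [-2,1.6,0,0,0,0],
    [-2,1.6,0,0,0,0],
    [-2,1.6,0,0,0,0],
    [-1.5,1.1,0,0,0,0],
    [0,0,0,0,0,0],
  ],
)

```text
t: 8.13
tcp_pos: [0.5663, 0.0419, 0.0358]
tcp_rot: [0.009, 3.139, 0.0]
contact_force: [0.7, 0.1, -1.8]
gripper_width: 0.0301
finger_force: 14.9
```

```bash
python3 - <<'E'
from look import *
y=c2w(40-11-12,0)
go((*y,34,YAW))
E
```

```text
t8.13 tcp [566.3  41.9  35.8] tilt [ 0.  0. -1.] F [ 0.7  0.1 -1.8] w0.0301 f14.9
turn z 0.1 deg, then shift cm [-1.61 -0.17  0.18] norm 1.6
```

Request:
drive_tool(
  moves=[
    [-0.6,-0.2,0,0,0,0],
    [-1.0,0,0.2,0,0,0],
    [-0.5,0,0.2,0,0,0],
    [-0.5,0,0,0,0,0],
    [-0.3,0,0,0,0,0],
    [0,0,0,0,0,0],
  ],
)

```text
t: 8.63
tcp_pos: [0.5931, 0.0373, 0.0328]
tcp_rot: [-0.013, -3.141, 0.0]
contact_force: [-2.7, 0.6, 6.3]
gripper_width: 0.0298
finger_force: 15.0
```

Request:
drive_tool(
  moves=[
    [-0.2,0,0,0,0,0],
    [0,0,0,0,0,0],
  ],
)

```text
t: 8.8
tcp_pos: [0.5946, 0.0372, 0.0328]
tcp_rot: [-0.013, -3.14, 0.0]
contact_force: [-4.1, 1.0, 8.0]
gripper_width: 0.0297
finger_force: 15.0
```

Request:
drive_tool(
  moves=[
    [0,0.2,-0.05,0,0,0],
    [-0.2,0,0,0,0,0],
    [0,0,0,0,0,0],
  ],
)

```text
t: 9.05
tcp_pos: [0.5963, 0.0394, 0.0328]
tcp_rot: [-0.013, -3.14, 0.001]
contact_force: [-4.8, -1.1, 7.5]
gripper_width: 0.0301
finger_force: 15.0
```

Request:
drive_tool(
  moves=[
    [-0.2,0,0,0,0,0],
    [0,0,0,0,0,0],
  ],
)

```text
t: 9.22
tcp_pos: [0.5965, 0.0394, 0.0327]
tcp_rot: [-0.012, -3.135, 0.001]
contact_force: [-11.2, -1.0, 13.1]
gripper_width: 0.0296
finger_force: 15.0
```

Request:
drive_tool(
  moves=[
    [0,0,0,0,0,0],
    [0,0,0,0,0,0],
    [0,0,0,0,0,0],
    [0,0,-2,0,0,0],
    [0,0,-2,0,0,0],
    [0,0,-2,0,0,0],
    [0,0,0,0,0,0],
  ],
  grip=3.9,
)

```text
t: 9.8
tcp_pos: [0.6022, 0.0397, 0.0965]
tcp_rot: [0.012, 3.134, -0.002]
contact_force: [0.4, 0.3, 1.1]
gripper_width: 0.0387
finger_force: 0.0
```

```bash
python3 - <<'E'
from look import *
see()
b=blk((535.4,-150.6),-.605)
go((*b,90,-.605),(*b,11,-.605))
E
```

```text
seen [293 204  13  11 104] carrier xy [24.07 58.06] box [26.69 56.82] [21.7  25.95] yaw 1.2283859339685823
seen [320 204  14  11 140] carrier xy [26.61 -1.74] box [27.37 -1.94] [21.66 27.78] yaw 1.5407726950615077
t9.85 tcp [601.   39.8  94.4] tilt [ 0.01 -0.   -1.  ] F [ 0.8 -0.  -0.7] w0.0391 f0.0
turn z 34.2 deg, then shift cm [ -4.33 -19.39   0.47] norm 19.9
turn z -0.0 deg, then shift cm [0.04 0.   7.9 ] norm 7.9
```

Request:
drive_tool(
  moves=[
    [0,0,0,0,0,6.8],
    [0,0,0,0,0,6.8],
    [0,0,0,0,0,6.9],
    [0,0,0,0,0,6.9],
    [0,0,0,0,0,6.8],
    [-0.9,-3.9,0,0,0,0],
    [-0.9,-3.9,0,0,0,0],
    [-0.9,-3.9,0,0,0,0],
    [-0.9,-3.9,0,0,0,0],
    [-0.8,-3.8,0,0,0,0],
  ],
  grip=5.0,
)

```text
t: 10.68
tcp_pos: [0.5232, -0.1457, 0.0905]
tcp_rot: [-0.934, -2.997, -0.0]
contact_force: [0.9, -1.1, -0.1]
gripper_width: 0.0502
finger_force: 0.0
```

Request:
drive_tool(
  moves=[
    [0,0,2,0,0,0],
    [0,0,1.5,0,0,0],
    [0,0,0,0,0,0],
    [0,0,0,0,0,0],
  ],
)

```text
t: 11.02
tcp_pos: [0.5234, -0.1438, 0.0553]
tcp_rot: [-0.934, -2.995, -0.001]
contact_force: [-0.1, 0.1, 0.9]
gripper_width: 0.0495
finger_force: 0.0
```

```bash
python3 - <<'E'
from look import *
f=see()
b=blk((535.4,-150.6),-.605)
go((*b,11,-.605))
cv2.imwrite("pics/a3.png",cv2.resize(f["color"][170:300,240:440,::-1],None,fx=4,fy=4,interpolation=cv2.INTER_CUBIC))
E
```

```text
seen [293 192  14  23 302] carrier xy [40.09 56.5 ] box [39.87 56.11] [48.25 28.04] yaw -0.0082261223985476
seen [320 192  14  23 316] carrier xy [40.29 -1.71] box [40.5  -1.79] [47.92 27.93] yaw 0.00874606626847368
t11.07 tcp [ 524.5 -144.    56.5] tilt [-0.  0. -1.] F [ 0.7 -0.2 -0.2] w0.0499 f0.0
turn z 0.0 deg, then shift cm [-0.18  0.08  4.55] norm 4.6
```

View pics/a3.png

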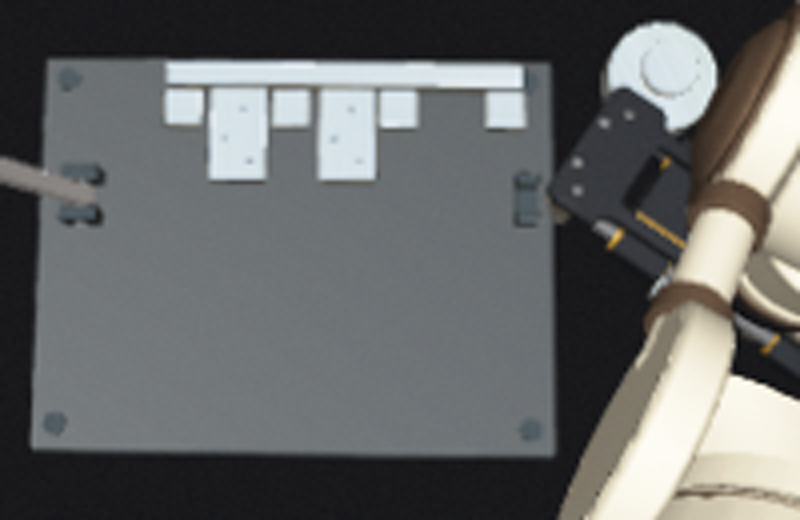

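Bays 2 and 1 are filled square and home (crop px 238,135 and 348,135). Now grasp block C.

Request:
drive_tool(
  moves=[
    [-0.2,0.1,2,0,0,0],
    [0,0,1.5,0,0,0],
    [0,0,0.8,0,0,0],
    [0,0,0,0,0,0],
    [0,0,0,0,0,0],
  ],
)

```text
t: 11.48
tcp_pos: [0.5274, -0.1445, 0.0145]
tcp_rot: [0.934, 2.999, -0.0]
contact_force: [-0.9, 0.0, -0.5]
gripper_width: 0.0499
finger_force: 0.0
```

Request:
drive_tool(
  moves=[
    [0,0,0,0,0,0],
    [0,0,0,0,0,0],
    [0,0,0,0,0,0],
    [0,0,0,0,0,0],
    [0,0,0,0,0,0],
    [0,0,-2,0,0,0],
    [0,0,-2,0,0,0],
    [0,0,-2,0,0,0],
    [0,0,0,0,0,0],
  ],
  grip=2.0,
)

```text
t: 12.23
tcp_pos: [0.5296, -0.1461, 0.0778]
tcp_rot: [0.933, 2.993, -0.002]
contact_force: [0.6, -0.9, -1.7]
gripper_width: 0.0296
finger_force: 14.9
```

```bash
python3 - <<'E'
from look import *
x=c2w(40-11-30,-58)
go((*x,72,YAW),(*x,35,YAW))
E
```

```text
t12.23 tcp [ 529.6 -146.1   77.8] tilt [ 0.01 -0.   -1.  ] F [ 0.6 -0.9 -1.7] w0.0296 f14.9
turn z -34.2 deg, then shift cm [-3.33 12.85  0.62] norm 13.3
turn z -0.0 deg, then shift cm [ 0.03 -0.    3.7 ] norm 3.7
```

Request:
drive_tool(
  moves=[
    [0,0,0,0,0,-6.8],
    [0,0,0,0,0,-6.8],
    [0,0,0,0,0,-6.9],
    [0,0,0,0,0,-6.9],
    [0,0,0,0,0,-6.8],
    [-0.8,3.2,0,0,0,0],
    [-0.8,3.2,0,0,0,0],
    [-0.8,3.2,0,0,0,0],
    [-0.9,3.2,0,0,0,0],
    [0,0,0,0,0,0],
  ],
)

```text
t: 13.07
tcp_pos: [0.5608, -0.0119, 0.0725]
tcp_rot: [-0.005, -3.14, -0.004]
contact_force: [-0.5, 0.7, -2.6]
gripper_width: 0.03
finger_force: 14.9
```

Request:
drive_tool(
  moves=[
    [0,0,2,0,0,0],
    [0,0,1,0,0,0],
    [0,0,0,0,0,0],
  ],
)

```text
t: 13.32
tcp_pos: [0.5578, -0.0165, 0.0401]
tcp_rot: [-0.012, -3.134, -0.003]
contact_force: [-0.1, -0.0, -2.0]
gripper_width: 0.0295
finger_force: 14.9
```

```bash
python3 - <<'E'
from look import *
x=c2w(40-11-10,-58)
go((*x,35,YAW))
E
```

```text
t13.32 tcp [557.8 -16.5  40.1] tilt [-0.01  0.   -1.  ] F [-0.1 -0.  -2. ] w0.0295 f14.9
turn z 0.0 deg, then shift cm [-2.62 -0.12  0.49] norm 2.7
```

Request:
drive_tool(
  moves=[
    [0,0,-1.2,0,0,0],
    [-1.5,0.1,0,0,0,0],
    [0,0,0,0,0,0],
    [0,0,0,0,0,0],
  ],
)

```text
t: 13.65
tcp_pos: [0.5771, -0.0169, 0.0577]
tcp_rot: [0.013, 3.139, -0.001]
contact_force: [0.2, 0.9, -2.4]
gripper_width: 0.0299
finger_force: 14.9
```

```bash
python3 - <<'E'
from look import *
x=c2w(40-11-20,-56.5)
go((*x,37,YAW))
f=optics.grab_frame("side");c=f["color"][170:300,270:430,::-1];cv2.imwrite("pics/a4.png",cv2.resize(c,None,fx=4.5,fy=4.5,interpolation=cv2.INTER_CUBIC))
E
```

```text
t13.65 tcp [577.1 -16.9  57.7] tilt [ 0. -0. -1.] F [ 0.2  0.9 -2.4] w0.0299 f14.9
turn z -0.0 deg, then shift cm [0.32 0.05 2.06] norm 2.1
```

View pics/a4.png

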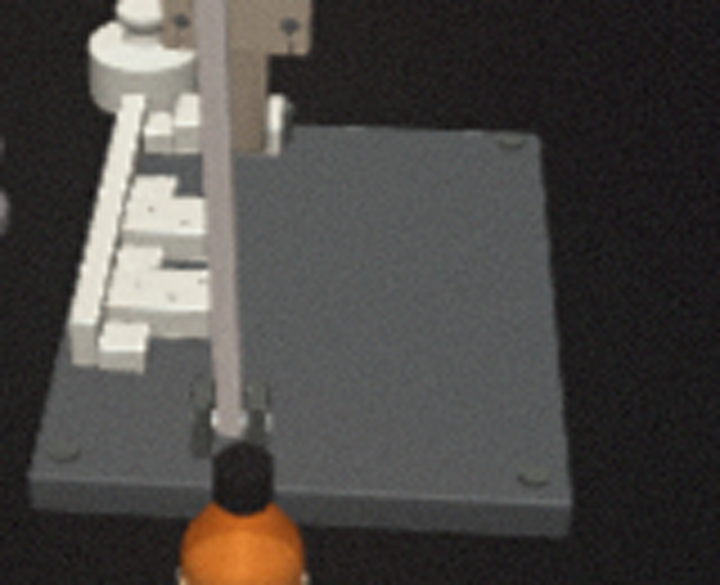

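Block C is held level in front of bay 0 (finger at crop px 250,110), other two seated. Lower it and push it home.

Request:
drive_tool(
  moves=[
    [0.2,0.05,1,0,0,0],
    [0,0,0.9,0,0,0],
    [-0.6,0,0,0,0,0],
    [-0.6,0,0.1,0,0,0],
    [0,0,0,0,0,0],
  ],
)

```text
t: 14.12
tcp_pos: [0.587, -0.0158, 0.0357]
tcp_rot: [0.012, 3.141, 0.0]
contact_force: [-0.1, 0.1, -1.7]
gripper_width: 0.0298
finger_force: 15.0
```

Request:
drive_tool(
  moves=[
    [-0.5,0,0.1,0,0,0],
    [-0.3,0,0,0,0,0],
    [0,0,0,0,0,0],
  ],
)

```text
t: 14.37
tcp_pos: [0.5949, -0.0159, 0.0352]
tcp_rot: [0.012, 3.141, -0.0]
contact_force: [0.2, -0.5, -2.0]
gripper_width: 0.0294
finger_force: 15.0
```

Request:
drive_tool(
  moves=[
    [-0.2,-0.1,0.1,0,0,0],
    [-0.1,0,0.1,0,0,0],
    [0,0,0,0,0,0],
  ],
)

```text
t: 14.62
tcp_pos: [0.5962, -0.0166, 0.0343]
tcp_rot: [-0.011, -3.138, -0.001]
contact_force: [-8.2, 2.1, 9.3]
gripper_width: 0.03
finger_force: 15.0
```

Request:
drive_tool(
  moves=[
    [-0.2,0,0,0,0,0],
    [0,0,0,0,0,0],
  ],
)

```text
t: 14.78
tcp_pos: [0.5967, -0.0165, 0.034]
tcp_rot: [-0.011, -3.135, -0.001]
contact_force: [-12.5, 0.4, 13.9]
gripper_width: 0.0297
finger_force: 15.0
```

Home. Release and rise clear.

Request:
drive_tool(
  moves=[
    [0,0,0,0,0,0],
    [0,0,0,0,0,0],
    [0,0,0,0,0,0],
    [0,0,-2,0,0,0],
    [0,0,-3,0,0,0],
    [3,0,-3,0,0,0],
    [4,0,-3,0,0,0],
    [4,0,-3,0,0,0],
    [4,0,-2,0,0,0],
    [0,0,0,0,0,0],
  ],
  grip=3.4,
)

```text
t: 15.62
tcp_pos: [0.4634, -0.0157, 0.1856]
tcp_rot: [0.012, 3.136, -0.004]
contact_force: [0.0, 0.1, -0.5]
gripper_width: 0.0341
finger_force: 0.0
```

Request:
drive_tool(
  moves=[
    [4,0,0,0,0,0],
    [0,0,0,0,0,0],
  ],
)

```text
t: 15.78
tcp_pos: [0.4192, -0.0139, 0.1777]
tcp_rot: [-0.012, -3.133, -0.003]
contact_force: [-1.0, 0.5, -1.4]
gripper_width: 0.0341
finger_force: 0.0
```

```bash
python3 - <<'E'
from look import *
f=see()
cv2.imwrite("pics/a5.png",cv2.resize(f["color"][170:300,150:420,::-1],None,fx=2.9,fy=2.9,interpolation=cv2.INTER_CUBIC))
h=f["color"].astype(int);W=cloud(f);m=(h[...,0]>150)&(h[...,2]<80)&(W[...,2]>.2)&(W[...,2]<.35)
for b,s,c in blobs(m,20): print("knob",s,W[b].mean(0)*1000,np.median(W[b],0)*1000)
a=1.905
print([ (c2w(-24,140-257*np.cos(a)),32+257*np.sin(a)) for a in(1.85,1.9,1.95)])
k=c2w(-24,140-257*np.cos(1.9)); go((*k[:],275,YAW))
E
```

```text
seen [293 192  14  23 307] carrier xy [39.97 56.42] box [39.85 56.1 ] [48.23 28.03] yaw -0.0067855899411033566
seen [320 192  14  23 308] carrier xy [40.49 -1.89] box [40.5  -1.79] [47.92 27.93] yaw 0.0018411205320671507
seen [346 193  14  23 305] carrier xy [ 39.53 -57.54] box [ 39.02 -57.42] [27.9  47.89] yaw 0.01455603344602352
knob [178 197   9  26 193] [548.02 261.78 281.19] [547.61 261.21 281.33]
[(array([543.09, 251.21]), np.float64(279.0477271646521)), (array([543.19, 263.47]), np.float64(275.19912253566554)), (array([543.28, 275.52]), np.float64(270.74264675599443))]
t15.83 tcp [422.7 -14.8 179.3] tilt [-0.  0. -1.] F [ 0.1  0.6 -0.3] w0.0341 f0.0
turn z -0.0 deg, then shift cm [-11.8   27.93  -9.57] norm 31.8
```

View pics/a5.png

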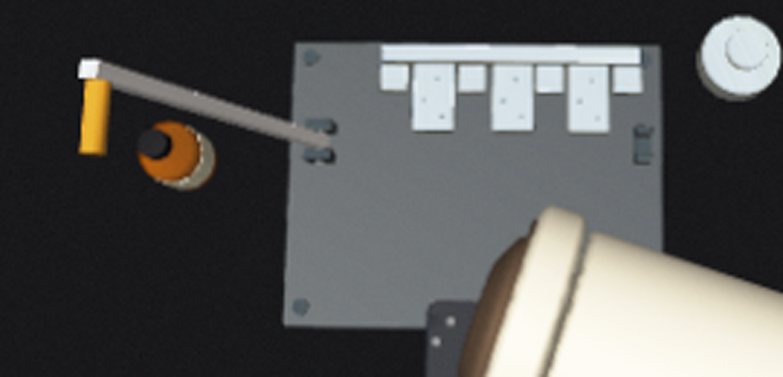

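All three blocks stand in one even row (crop px 433/512/588, row 98); the brass pin is at (95,115). Now go above the pin.

Request:
drive_tool(
  moves=[
    [0,0,-4,0,0,0],
    [0,0,-4,0,0,0],
    [0,0,-4,0,0,0],
    [0,0,-1.5,0,0,0],
    [0,4,0,0,0,0],
    [0,4,0,0,0,0],
    [0,4,0,0,0,0],
    [0,4,0,0,0,0],
    [0,4,0,0,0,0],
    [0,4,0,0,0,0],
  ],
  grip=5.0,
)

```text
t: 16.67
tcp_pos: [0.4287, 0.2271, 0.3168]
tcp_rot: [0.012, 3.139, 0.001]
contact_force: [2.0, -1.4, 1.0]
gripper_width: 0.05
finger_force: 0.0
```

Request:
drive_tool(
  moves=[
    [0,3.7,0,0,0,0],
    [-3,0,0,0,0,0],
    [-3,0,0,0,0,0],
    [-3,0,0,0,0,0],
    [-3,0,0,0,0,0],
    [0,0,0,0,0,0],
    [0,0,0,0,0,0],
  ],
)

```text
t: 17.25
tcp_pos: [0.5495, 0.2607, 0.3149]
tcp_rot: [-0.013, -3.14, 0.0]
contact_force: [0.2, 0.3, -0.6]
gripper_width: 0.05
finger_force: 0.0
```

```bash
python3 - <<'E'
from look import *
go((543,262,276,YAW))
E
```

```text
t17.25 tcp [549.5 260.7 314.9] tilt [-0. -0. -1.] F [ 0.2  0.3 -0.6] w0.0500 f0.0
turn z -0.0 deg, then shift cm [0.65 0.12 3.89] norm 3.9
```

Request:
drive_tool(
  moves=[
    [0.7,0.1,0,0,0,0],
    [0,0,2,0,0,0],
    [0,0,1.8,0,0,0],
    [0,0,0,0,0,0],
  ],
)

```text
t: 17.58
tcp_pos: [0.538, 0.2617, 0.2751]
tcp_rot: [-0.011, -3.136, 0.002]
contact_force: [-0.3, -0.3, -0.5]
gripper_width: 0.0499
finger_force: 0.0
```

Request:
drive_tool(
  moves=[
    [0,0,0,0,0,0],
    [0,0,0,0,0,0],
    [0,0,0,0,0,0],
    [0,0,0,0,0,0],
  ],
  grip=2.2,
  squeeze=5,
)

```text
t: 17.92
tcp_pos: [0.5412, 0.2619, 0.2798]
tcp_rot: [0.012, 3.139, 0.001]
contact_force: [1.0, -0.7, 0.4]
gripper_width: 0.0251
finger_force: 0.0
```

```bash
python3 - <<'E'
from look import *
P=[(*c2w(-23,140-257*np.cos(a)),32+257*np.sin(a),YAW) for a in np.arange(1.89,0.15,-.145)]
print(np.round(P,1)[:,1:3]); go(*P)
f=optics.grab_frame("side");c=f["color"][130:300,250:430,::-1];cv2.imwrite("pics/a6.png",cv2.resize(c,None,fx=3.5,fy=3.5,interpolation=cv2.INTER_CUBIC))
E
```

```text
[[261.  276. ]
 [224.9 285.1]
 [187.9 288.9]
 [150.7 287.3]
 [114.1 280.3]
 [ 78.9 268.1]
 [ 45.9 251. ]
 [ 15.6 229.3]
 [-11.1 203.4]
 [-33.9 173.9]
 [-52.1 141.5]
 [-65.5 106.7]]
t17.92 tcp [541.2 261.9 279.8] tilt [ 0.  0. -1.] F [ 1.  -0.7  0.4] w0.0251 f0.0
turn z 0.0 deg, then shift cm [-0.29 -0.08  0.38] norm 0.5
turn z -0.0 deg, then shift cm [-0.   -3.61 -0.91] norm 3.7
turn z -0.0 deg, then shift cm [-0.   -3.7  -0.38] norm 3.7
turn z -0.0 deg, then shift cm [ 0.   -3.72  0.16] norm 3.7
turn z -0.0 deg, then shift cm [ 0.   -3.66  0.69] norm 3.7
turn z -0.0 deg, then shift cm [ 0.   -3.52  1.22] norm 3.7
turn z -0.0 deg, then shift cm [ 0.   -3.31  1.71] norm 3.7
turn z -0.0 deg, then shift cm [ 0.01 -3.02  2.17] norm 3.7
turn z -0.0 deg, then shift cm [ 0.01 -2.68  2.59] norm 3.7
turn z -0.0 deg, then shift cm [ 0.01 -2.28  2.95] norm 3.7
turn z -0.0 deg, then shift cm [ 0.01 -1.83  3.24] norm 3.7
turn z -0.0 deg, then shift cm [ 0.01 -1.34  3.47] norm 3.7
```

View pics/a6.png

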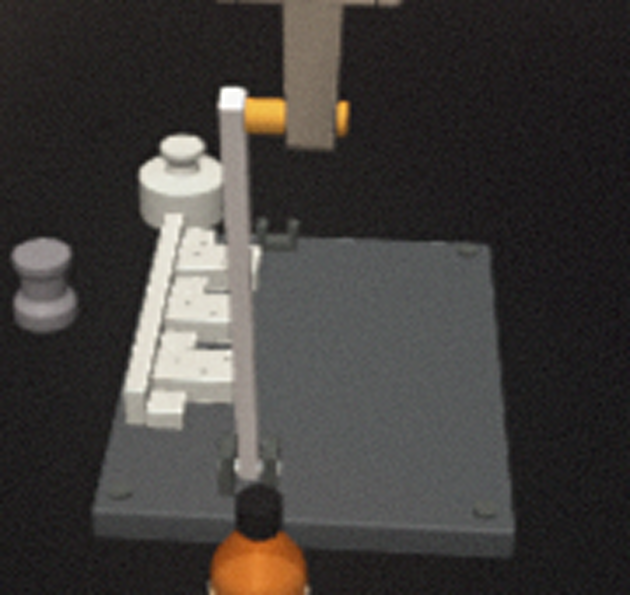

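The finger straddles the brass pin (crop px 312,118), clear of the bar. Swing it over.

Request:
drive_tool(
  moves=[
    [0,-1.0,0.1,0,0,0],
    [0,-1.8,-0.4,0,0,0],
    [0,-1.8,-0.4,0,0,0],
    [0,-1.8,-0.2,0,0,0],
    [0,-1.8,-0.1,0,0,0],
    [0,-1.8,0.1,0,0,0],
    [0,-1.8,0.1,0,0,0],
    [0,-1.8,0.3,0,0,0],
    [0,-1.8,0.4,0,0,0],
    [0,0,0,0,0,0],
  ],
)

```text
t: 18.8
tcp_pos: [0.5394, 0.1044, 0.2786]
tcp_rot: [-0.017, -3.141, 0.002]
contact_force: [-0.3, 0.7, 0.3]
gripper_width: 0.0218
finger_force: 0.0
```

```bash
python3 - <<'E'
from look import *
go(*[(*c2w(-23,140-257*np.cos(a)),32+257*np.sin(a),YAW) for a in np.arange(1.3,0,-.145)])
f=optics.grab_frame("side");h=f["color"].astype(int);W=cloud(f);m=(h[...,0]>150)&(h[...,2]<80)&(W[...,1]>-.4)&(W[...,0]>.45)&(W[...,0]<.6)&(W[...,2]>.12)
for b,s,c in blobs(m,8): print("knob",s,np.median(W[b],0)*1000)
E
```

```text
t18.80 tcp [539.4 104.4 278.6] tilt [-0. -0. -1.] F [-0.3  0.7  0.3] w0.0218 f0.0
turn z -0.2 deg, then shift cm [-0.35  0.72 -0.1 ] norm 0.8
turn z -0.0 deg, then shift cm [-0.   -3.5   1.26] norm 3.7
turn z -0.0 deg, then shift cm [-0.   -3.29  1.75] norm 3.7
turn z -0.0 deg, then shift cm [-0.   -3.    2.21] norm 3.7
turn z -0.0 deg, then shift cm [-0.   -2.65  2.62] norm 3.7
turn z -0.0 deg, then shift cm [-0.   -2.24  2.97] norm 3.7
turn z -0.0 deg, then shift cm [-0.   -1.79  3.27] norm 3.7
turn z -0.0 deg, then shift cm [-0.   -1.3   3.49] norm 3.7
turn z -0.0 deg, then shift cm [-0.   -0.78  3.64] norm 3.7
knob [328 115   9   7  52] [556.83 112.67 280.52]
```

Request:
drive_tool(
  moves=[
    [0,-1.7,0.7,0,0,0],
    [0,-1.7,0.8,0,0,0],
    [0,-1.6,0.9,0,0,0],
    [0,-1.6,1.0,0,0,0],
    [0,-1.5,1.1,0,0,0],
    [0,-1.5,1.2,0,0,0],
    [0,-1.4,1.3,0,0,0],
    [0,-1.3,1.4,0,0,0],
    [0,-1.2,1.5,0,0,0],
    [0,0,0,0,0,0],
  ],
)

```text
t: 19.68
tcp_pos: [0.537, -0.028, 0.1774]
tcp_rot: [-0.014, -3.137, -0.001]
contact_force: [-0.9, 0.3, -0.3]
gripper_width: 0.0219
finger_force: 0.0
```

```bash
python3 - <<'E'
from look import *
go(*[(*c2w(-23,140-257*np.cos(a)),32+257*np.sin(a),YAW) for a in np.arange(.58,-0.01,-.145)])
for n in("top","side"):
    f=optics.grab_frame(n);h=f["color"].astype(int);W=cloud(f);m=(h[...,0]>150)&(h[...,2]<80)&(W[...,1]>-.4)&(W[...,1]<.2)&(W[...,0]>.45)&(W[...,0]<.6)&(W[...,2]>.03)
    for b,s,c in blobs(m,8): print("knob",n,s,np.median(W[b],0)*1000)
E
```

```text
t19.68 tcp [537.  -28.  177.4] tilt [-0.  0. -1.] F [-0.9  0.3 -0.3] w0.0219 f0.0
turn z -0.1 deg, then shift cm [-0.49 -0.66  0.46] norm 0.9
turn z -0.0 deg, then shift cm [-0.02 -1.81  3.25] norm 3.7
turn z -0.0 deg, then shift cm [-0.02 -1.32  3.48] norm 3.7
turn z -0.0 deg, then shift cm [-0.02 -0.81  3.63] norm 3.7
turn z -0.0 deg, then shift cm [-0.02 -0.27  3.71] norm 3.7
knob side [332 135   8   2  11] [556.57 -24.33 189.24]
knob side [332 138   8   3  24] [555.17 -19.8  184.71]
```

Request:
drive_tool(
  moves=[
    [0,0,-2,0,0,0],
    [0,0,-2,0,0,0],
    [-0.4,-0.3,0,0,0,0],
    [0,0,0,0,0,0],
    [0,0,0,0,0,0],
    [0,0,0,0,0,0],
    [0,0,0,0,0,0],
    [0,0,0,0,0,0],
  ],
  grip=0,
)

```text
t: 20.45
tcp_pos: [0.5421, -0.0301, 0.2193]
tcp_rot: [-0.012, -3.14, -0.001]
contact_force: [-0.2, -0.7, 0.1]
gripper_width: 0.0004
finger_force: 0.0
```

```bash
python3 - <<'E'
from look import *
go(*[(*c2w(-23,140-257*np.cos(a)),47+257*np.sin(a),YAW) for a in np.arange(.58,-0.01,-.145)])
for n in("top","side"):
    f=optics.grab_frame(n);h=f["color"].astype(int);W=cloud(f);m=(h[...,0]>150)&(h[...,2]<80)&(W[...,1]>-.4)&(W[...,1]<.2)&(W[...,0]>.45)&(W[...,0]<.6)&(W[...,2]>.03)
    for b,s,c in blobs(m,8): print("knob",n,s,np.median(W[b],0)*1000)
E
```

```text
t20.45 tcp [542.1 -30.1 219.3] tilt [-0.  0. -1.] F [-0.2 -0.7  0.1] w0.0004 f0.0
turn z 0.0 deg, then shift cm [ 0.02 -0.45  3.15] norm 3.2
turn z -0.0 deg, then shift cm [-0.01 -1.81  3.25] norm 3.7
turn z -0.0 deg, then shift cm [-0.01 -1.32  3.48] norm 3.7
turn z -0.0 deg, then shift cm [-0.01 -0.81  3.64] norm 3.7
turn z -0.0 deg, then shift cm [-0.01 -0.27  3.71] norm 3.7
knob side [332 135  19   7  82] [542.35 -20.14 185.03]
```

Request:
drive_tool(
  moves=[
    [0,0,1.6,0,0,0],
    [0,-0.4,1.5,0,0,0],
    [0,-0.9,1.6,0,0,0],
    [0,-0.9,1.6,0,0,0],
    [0,-0.7,1.7,0,0,0],
    [0,-0.6,1.7,0,0,0],
    [0,-0.4,1.8,0,0,0],
    [0,-0.4,1.8,0,0,0],
    [0,-0.2,1.5,0,0,0],
    [0,0,0,0,0,0],
  ],
)

```text
t: 21.38
tcp_pos: [0.5397, -0.075, 0.0688]
tcp_rot: [-0.013, -3.136, -0.003]
contact_force: [-0.1, 0.0, -0.9]
gripper_width: 0.0007
finger_force: 0.0
```

```bash
python3 - <<'E'
from look import *
go((*c2w(-23,-117),47,YAW))
E
```

```text
t21.38 tcp [539.7 -75.   68.8] tilt [-0.01  0.   -1.  ] F [-0.1  0.  -0.9] w0.0007 f0.0
turn z -0.0 deg, then shift cm [-0.19 -0.17  2.18] norm 2.2
```

Request:
drive_tool(
  moves=[
    [-0.1,-0.2,0.8,0,0,0],
    [0,0,0.8,0,0,0],
    [0,0,0.4,0,0,0],
    [0,0,0,0,0,0],
  ],
)

```text
t: 21.72
tcp_pos: [0.5429, -0.0772, 0.0516]
tcp_rot: [-0.012, -3.141, -0.001]
contact_force: [-1.4, 1.2, -0.4]
gripper_width: 0.0005
finger_force: 0.0
```

Request:
drive_tool(
  moves=[
    [0,0,0.2,0,0,0],
    [0,0,0.2,0,0,0],
    [0,0,0,0,0,0],
  ],
)

```text
t: 21.97
tcp_pos: [0.5434, -0.0774, 0.0482]
tcp_rot: [0.012, 3.141, -0.0]
contact_force: [-0.4, 0.1, 0.3]
gripper_width: 0.0005
finger_force: 0.0
```

Request:
drive_tool(
  moves=[
    [0,0,0.2,0,0,0],
    [0,0,0.1,0,0,0],
    [0,0,0,0,0,0],
  ],
)

```text
t: 22.22
tcp_pos: [0.5439, -0.0775, 0.0469]
tcp_rot: [0.012, 3.141, -0.0]
contact_force: [-3.8, 1.5, 9.7]
gripper_width: 0.0005
finger_force: 5.3
```

Request:
drive_tool(
  moves=[
    [0,0,0.1,0,0,0],
    [0,0,0,0,0,0],
  ],
)

```text
t: 22.38
tcp_pos: [0.544, -0.0775, 0.0467]
tcp_rot: [0.011, 3.141, -0.0]
contact_force: [-7.2, 2.0, 16.3]
gripper_width: 0.0007
finger_force: 8.1
```

Request:
drive_tool(
  moves=[
    [0,0,-1,0,0,0],
    [0,0,-3,0,0,0],
    [0,0,-3,0,0,0],
    [3,0,-3,0,0,0],
    [4,0,-2,0,0,0],
    [4,0,0,0,0,0],
    [4,0,0,0,0,0],
    [3,0,0,0,0,0],
    [0,0,0,0,0,0],
    [0,0,0,0,0,0],
  ],
)

```text
t: 23.22
tcp_pos: [0.3661, -0.0761, 0.1626]
tcp_rot: [0.014, 3.14, -0.002]
contact_force: [0.4, -0.2, 0.9]
gripper_width: 0.0008
finger_force: 0.0
```

```bash
python3 - <<'E'
from look import *
f=see()
g=dict(optics.grab_frame("side"));W=cloud(g);h=g["color"].astype(int)
m=(h[...,0]>150)&(h[...,2]<80)&(W[...,1]>-.4)&(W[...,1]<.2)&(W[...,0]>.45)&(W[...,0]<.6)
for b,s,c in blobs(m,8): print("knob",s,np.median(W[b],0)*1000,W[b].max(0)*1000)
go()
a=cv2.resize(f["color"][150:300,240:430],(570,450));b=cv2.resize(g["color"][160:335,240:420],(230,224))
p=np.zeros((450,800,3),np.uint8);p[:,:570]=a;p[:224,570:]=b;cv2.imwrite("pics/a7.png",p[:,:,::-1])
E
```

```text
seen [293 192  14  23 305] carrier xy [40.15 56.42] box [39.87 56.11] [48.25 28.04] yaw -0.01572668518882275
seen [320 192  14  23 311] carrier xy [40.22 -1.82] box [40.5  -1.79] [47.92 27.93] yaw 0.00861014761185526
seen [346 193  14  23 308] carrier xy [ 39.68 -57.54] box [ 39.02 -57.42] [27.9  47.89] yaw 0.005325785718446227
seen [259 215 121   7 458] carrier xy [ 5.99 11.73] box [ 6.16 14.33] [255.76  10.79] yaw 1.571214550498693
knob [333 189  17   6  70] [540.11 -70.89  34.55] [560.77 -64.86  40.25]
t23.32 tcp [367.5 -76.5 163. ] tilt [ 0. -0. -1.] F [-0.   0.1 -0.1] w0.0006 f0.0
```

View pics/a7.png

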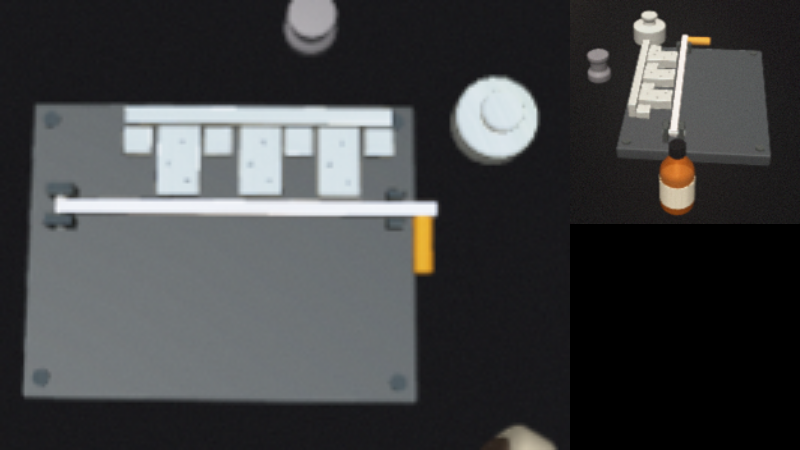

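The bar lies level in the catch (px 245,207) in front of three even blocks; the bottle, weight and loupe look untouched and the arm is clear.

```bash
python3 -c "
from bench import ctrl
print(ctrl.finish_job())"
```

```text
the job is handed in; nothing more can be done
None
```

The three blocks are home in their bays in one even row, the keeper bar is down in its catch, and the job was handed in at about 23 s; the hand-in call returned no verdict.

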